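Snap ring held open at the groove of a document-feeder axle

TASK

Pick up the snap-ring pliers standing in the blue tray, squeezing the red handles fully so that the ring on their tips is spread, and lower the ring over the upright steel axle stub of the drive unit and gently push the sprung brass washer down, most of the way to its stop, so that the ring lies level with the groove that the washer covers. Finish while holding: keep the handles squeezed, the ring spread and the washer pressed down, and do not let go. Leave the other things on the desk where they are.

Things in the scene. Friction and masses are not known exactly. Their poses are not given: they have to be found in the camera images.
- pliers: snap-ring pliers, 150 mm tall, about 190 g, standing upright on their ring in one half of the blue tray: two red handles on top (at +y and -y), black pivot at 65 mm, steel jaws below it that bend to -x and hold the ring, which lies flat at the foot, centred under the handles. Origin: centre of the ring on its underside; z up, y the line through both handles, the ring's gap at -x
- ring_center (a point): centre of the dark steel snap ring, halfway through its 3 mm thickness (1.5 mm above the pliers' origin), axes as the pliers'. Ring 34 mm across outside, 26 mm inside; two inner teeth at +y and -y stand 17 mm apart relaxed (too narrow for the 20 mm stub), 24 mm apart when the handles are fully squeezed; spread, it is up to 46 mm wide
- grip (a point): point midway between the two red handles at the height to grip them, 125 mm above the pliers' origin, axes as the pliers'. Handles run from 86 to 150 mm height, 14 mm wide along x; over their outer faces (squeeze along y) 50 mm here when relaxed, 56 mm at the top, and 36 mm fully squeezed, where the faces are parallel and meet a stop. About 8 N on each squeezes them fully; 20 N or more holds well
- handle_l (a joint): angle of the +y handle: 0 relaxed, 0.117 rad fully squeezed (ring fully spread); springs back to 0
- handle_r (a joint): angle of the -y handle, the same; both handles always move together
- tray: blue organiser tray, 70 mm (x) by 128 mm (y) by 24 mm high, floor and walls 4 mm thick, fixed, a wall across the middle; the pliers stand in its -y half, centred 30 mm from the tray's centre, with free space round them, spare parts in the +y half. Origin: centre of the underside
- drive: drive unit of a document feeder: pale housing 100 by 84 by 40 mm, fixed to the desk, with a black gear and a steel axle stub of 20 mm diameter standing upright at its centre, its top 72 mm above the desk with a 3 mm chamfer. Round the stub sits a brass washer (38 mm across, 4 mm thick, top 62 mm above the desk when free) on a spring. Origin: centre of the underside, on the stub's axis
- groove (a point): middle of the dark groove in the axle stub, on the stub's axis, 59.25 mm above the desk, 13 mm below the stub's top; the groove is 6.5 mm wide and hidden behind the free washer until that is pressed down
- washer (a joint): how far the brass washer is pressed down: 0 free, 0.005 m at its stop; the ring resting on it is level with the groove from 0.0025 m on. It takes 3 N to start and 7 N at the stop
- calculator: grey pocket calculator, 78 by 135 by 18 mm, a bystander
- stapler: red and black stapler, 135 mm long, 48 mm high, a bystander
- mug: white mug, 80 mm across, 92 mm tall, a bystander
- spare_gear: white plastic gear, 56 mm across, 16 mm high, a bystander
- feed_roller: paper-feed roller: steel rod 150 mm long along its y with two black rubber blocks, 32 mm high, a bystander
- tape_dispenser: black desk tape dispenser, 130 by 50 mm, 71 mm high, a bystander
- grease_jar: small white jar with yellow cap, 48 mm across, 55 mm tall, a bystander
There are look-alikes about, which are no part of the job. Leave any green or orange look-alike of the pliers alone.

How it is judged (in metres and radians):
On the way, in this order (a step that is already met when the one before it is completed fails the run):
1. the pliers are squeezed and lifted clear of the tray, with the ring spread (value of joint each of handle_l, handle_r above 0.095 rad and contact force between pliers and the fingers above 5 N and height (world z) of ring_center above 0.04 m and contact force between pliers and tray below 0.1 N), for 0.2 s.
2. the spread ring is round the axle stub, below its top (value of joint each of handle_l, handle_r above 0.095 rad and contact force between pliers and the fingers above 5 N and horizontal distance between ring_center and groove below 0.004 m and z of ring_center in the frame of groove below 0.011 m), for 0.1 s.
At the end, for the whole second after the job is handed in: Pliers held, both handles over 0.095 rad; ring centred on the stub within 4 mm, its mid-plane 3 mm below to 2.2 mm above the groove's middle; washer down over 2 mm under 2.5 to 35 N; pliers within 7 degrees of upright, at rest; other things within 30 mm of their start (value of joint each of handle_l, handle_r above 0.095 rad and contact force between pliers and the fingers above 5 N and horizontal distance between ring_center and groove below 0.004 m and z of ring_center in the frame of groove between -0.003 and 0.0022 m and value of joint washer above 0.002 m and angle between pliers's own z axis and vertical below 0.12 rad and contact force between pliers and drive between 2.5 and 35 N and linear speed of pliers below 0.02 m/s and distance of each of calculator, stapler, mug, spare_gear, feed_roller, tape_dispenser, grease_jar from where it was at the start of the episode below 0.03 m); the arm keeps its last pose, push and grip.
It fails at once if the axle or washer is pushed harder than 50 N (contact force between pliers and drive above 50 N).
It fails at once if a bystander is knocked away by more than 30 mm (distance of any of calculator, stapler, mug, spare_gear, feed_roller, tape_dispenser, grease_jar from where it was at the start of the episode above 0.03 m).
It also fails if it takes over 45 s, if anything falls off the work surface, if the arm or the gripper's body presses on something with over 40 N, if the wrist force passes 120 N, or if a joint passes its speed limit or range.

ROBOT

A 6-joint arm with a two-finger parallel gripper is mounted at the origin on the work surface. World frame = base frame: x ahead of the robot, y to its left, z up, the work surface at z = 0. Lengths are in mm, angles in rad, forces in N, time in s.
With the tool pointing down it reaches from about 275 to 1000 mm from the base axis. Payload 8.4 kg.
Tool frame: the origin (TCP) lies midway between the tips of the shut fingers; the grasp point (between the pads) lies 19 mm behind it; z points along the fingers, y is the line along which they close (so a half turn about z gives the same grasp; the last joint's range is limited). The gripper opens to 85 mm and grips with 20 to 120 N. Pads are 22 mm wide; open, the fingers measure 114 mm over their backs; the gripper's body (76 mm by 85 mm) begins 54 mm behind the grasp point. The pads swing forward as they close: fully open they stand 13 mm farther back than shut.
Start: joints at [1.165, 0.353, 1.633, -0, 1.155, -0.002], TCP at [245.571, 574.737, 208.481] pointing down, gripper open.
Joint ranges: [-2.63, 2.63], [-0.92, 2.1], [0.06, 2.66], [-1.3, 4.44], [0, 2.69], [-3.02, 3.02]. Speed limits (rad/s): [2.22, 2.22, 2.79, 3.14, 3.14, 3.14].

INTERFACE

Orientations are given as [roll, pitch, yaw] about the fixed x, y, z axes, in that order (R = Rz(yaw) Ry(pitch) Rx(roll)).
In Python, from rig import r gives the robot as it stands.
- The arm moves only by the shell command python3 -m inch 'ROWS' [OPENING] [FORCE]. ROWS is JSON, a list that holds one entry, the list of rows, each a list of 6 numbers: the shift along the tool's x, y, z scaled (see below), then the turn, a rotation vector about the tool's x, y, z scaled (see below). In form: [[[tx, ty, tz, wx, wy, wz], ...]]. A call has 1 to 8 rows; each row is the pose to reach, as a shift and turn from the pose commanded when the call began, along the tool's axes at that moment, turning the shorter way round; what a row does not reach only later rows make up. The controller multiplies each number of a shift by 20 cm and each number of a turn by pi rad. A row lasts 1/12 s, in which the tool goes at most 41.7 mm and 7.16 degrees, less where a joint would pass 70% of its speed; a pose out of reach is approached as far as the arm can. A call with a number of a shift or a turn outside -1 to 1 is refused whole. A call with a gripper value outside its range is refused whole. OPENING is the gripper's target within -1 to 1 (fully open at 1, half-way at 0, shut at -1), set as the call begins (- or left out, the last holds). The fingers move at their own pace and stop on an object; FORCE is the grip in N (left out, the last holds). Time passes only in rows, so rows that repeat a pose let the fingers close. It gives the time, the measured TCP pose, the force, the opening and the grip force at its end, in the units of the state.
- r.sense(): the state, without advancing time (a new reading comes with each control period).
- r.grab_frame(name): name is "scene" or "top" or "wrist"; returns the picture (384x512x3 uint8, red, green, blue); there is no depth.
- r.camera_info(name): a dict with "K" (3x3 intrinsics, pixels), "rvec" (rotation vector, rad) and "tvec" (3), from world to camera coordinates, as OpenCV has them; the wrist camera has in their place "mount" (4x4, takes a point from camera to tool coordinates, whose origin is the TCP and whose axes are the flange's). Camera axes: x right, y down, z forward; pixel columns grow to the right and rows downward; lengths in mm; the calibration is good to about 2 mm. The wrist camera is an equidistant fisheye: a pixel r from the principal point sees the ray r / f radians off the axis. A picture is of the moment at which its call begins: read the wrist's pose just before it. camera_info takes no time and is no camera call.
- r.sign_off(): hands the job in; it is judged then, once.
The state is a dict: "clock": time; "qpos": joint angles; "qvel": joint speeds; "joint_efforts": joint torques, N m; "eef_pos": TCP position; "tcp_rot": TCP orientation; "contact_force": force on the tool from outside, world axes, zero at the start; "wrist_torque": the same for the moment, N m; "opening": opening from 0.0 (shut) to 1.0 (fully open); "grasp_force": force on a finger pad.
Only numpy, scipy, OpenCV 4.12 (cv2) and the standard library are available. Lean on these libraries where they do the work, as an engineer would, in place of code of your own. Each camera call takes 0.05 s, during which the arm holds its last target. There are 200 camera calls.

## Working session

There is one attempt and no reset: what is moved stays moved. The work goes in short steps, Python scripts to look and compute and a shell command to move; the robot and the scene stay as the last step left them, time stands still between calls to the robot, and variables do not carry over. Pictures are saved under pics/ and viewed, at most 13 in all, crops included, and the job is handed in when it is done.

```bash
mkdir -p pics; ls
python3 - <<'E'
from rig import r
import cv2,numpy as np
for n in ("scene","top"):
    f=r.grab_frame(n); cv2.imwrite(f"pics/{n}0.png",f[:,:,::-1]); i=r.camera_info(n)
    print(n,np.round(i['K'],1).tolist(),i['rvec'],i['tvec'])
i=r.camera_info("wrist");print({k:np.round(v,3).tolist() if not isinstance(v,str) else v for k,v in i.items()})
print(r.sense())
E
```

```text
pics
scene [[351.5, 0.0, 257.6], [0.0, 351.5, 193.6], [0.0, 0.0, 1.0]] [ 2.08237955  1.17327198 -0.47411685] [-305.5416191  -272.82602107 1411.95990882]
top [[394.1, 0.0, 258.1], [0.0, 394.1, 186.1], [0.0, 0.0, 1.0]] [ 2.18581314 -2.13842588  0.13101838] [ -18.49361298  579.94222244 1084.10787668]
{'K': [[297.319, 0.0, 256.88], [0.0, 297.319, 197.737], [0.0, 0.0, 1.0]], 'mount': [[-0.001, -0.96, -0.279, 71.839], [1.0, -0.001, -0.0, -0.142], [0.0, -0.279, 0.96, -166.383], [0.0, 0.0, 0.0, 1.0]]}
{'clock': 0.1, 'qpos': array([ 1.16461287e+00,  3.53605135e-01,  1.63407931e+00, -5.03808815e-06,
        1.15518881e+00, -2.41450547e-03]), 'qvel': array([ 0.00032729, -0.00304139, -0.00154461,  0.0010309 ,  0.00068797,
        0.0005986 ]), 'joint_efforts': array([ 1.01819103e-03, -6.06358695e+01, -3.42821789e+01,  6.19529806e-05,
        3.87207168e-03, -2.37652824e-05]), 'eef_pos': array([245.38008695, 574.30928859, 207.81201175]), 'tcp_rot': array([-3.14031204e+00,  1.51454482e-06,  2.73782574e+00]), 'contact_force': array([-1.00325076,  0.04510017,  0.32845564]), 'wrist_torque': array([-0.00469968, -0.01816542,  0.05312382]), 'grasp_force': 0.0, 'opening': 0.9998830545047591}
```

View pics/scene0.png

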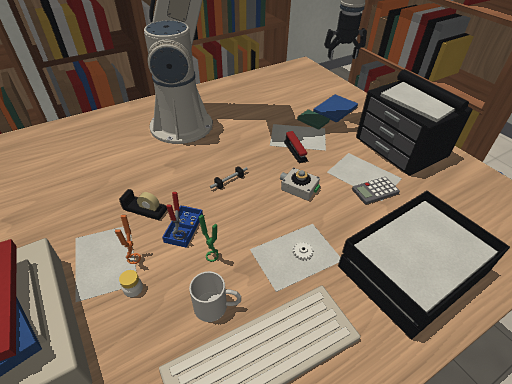

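View pics/top0.png

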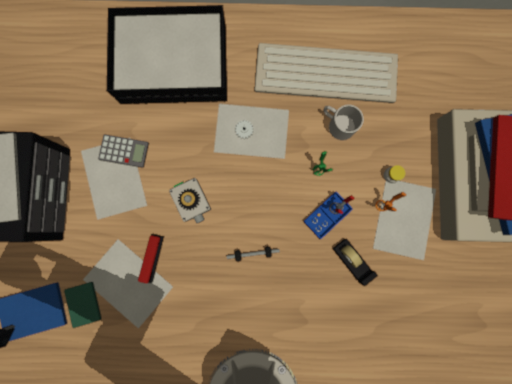

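The candidates are the red pliers in the blue tray (scene 175,215; top 342,206), the green look-alike (scene 210,240; top 320,165) and the orange one (scene 127,240; top 388,203). The description picks the red one in the tray. The drive unit is at scene (300,183), top (190,200).

```bash
cat > h.py <<'E'
import cv2,numpy as np
from rig import r
def cam(n):
    i=r.camera_info(n); R=cv2.Rodrigues(np.array(i['rvec'],float))[0]; t=np.array(i['tvec'],float).ravel()
    return np.array(i['K'],float),R,t
def ray(n,uv):
    K,R,t=cam(n); d=R.T@np.linalg.inv(K)@np.array([uv[0],uv[1],1.]); return -R.T@t,d/np.linalg.norm(d)
def onz(n,uv,z):
    c,d=ray(n,uv); return c+d*(z-c[2])/d[2]
def cross(r1,r2):
    (a,d),(b,e)=r1,r2; s=np.linalg.lstsq(np.c_[d,-e],b-a,rcond=None)[0]
    p,q=a+d*s[0],b+e*s[1]; return (p+q)/2,np.linalg.norm(p-q)
def proj(n,p):
    K,R,t=cam(n); q=K@(R@np.array(p,float)+t); return q[:2]/q[2]
def blobs(m,amin=8):
    n,l,s,c=cv2.connectedComponentsWithStats(m.astype(np.uint8)); return [(s[k,4],np.round(c[k],1).tolist(),s[k,:4].tolist(),l==k) for k in range(1,n) if s[k,4]>=amin]
E
python3 - <<'E'
from h import *
top=cv2.imread('pics/top0.png');sc=cv2.imread('pics/scene0.png')
a=cv2.resize(top[180:250,295:365],(400,400),interpolation=cv2.INTER_CUBIC)
b=cv2.resize(top[165:235,155:225],(400,400),interpolation=cv2.INTER_CUBIC)
cv2.imwrite('pics/crop1.png',np.hstack([a,b]))
hs=cv2.cvtColor(top,cv2.COLOR_BGR2HSV);H,S,V=cv2.split(hs)
m=(H>105)&(H<128)&(S>130)&(V>60)
for q in blobs(m,100):
    print('blue',q[:3])
    u=q[1]
    if 290<u[0]<365:
        pts=np.argwhere(q[3])[:,::-1]
        P=np.array([onz('top',p,24)[:2] for p in pts],np.float32); print('tray z24',cv2.minAreaRect(P))
m=((H<8)|(H>172))&(S>130)&(V>60)
for q in blobs(m): print('red top',q[:3])
hs=cv2.cvtColor(sc,cv2.COLOR_BGR2HSV);H,S,V=cv2.split(hs)
m=((H<8)|(H>172))&(S>130)&(V>50)
for q in blobs(m): print('red scene',q[:3])
hs=cv2.cvtColor(top,cv2.COLOR_BGR2HSV);H,S,V=cv2.split(hs)
m=np.zeros(H.shape,bool);m[170:230,160:220]=((S<60)&(V>140))[170:230,160:220]
for q in blobs(m,40):
    pts=np.argwhere(q[3])[:,::-1]
    print('housing',q[:3],cv2.minAreaRect(np.array([onz('top',p,40)[:2] for p in pts],np.float32)))
E
```

```text
blue (np.int32(213), [487.0, 131.1], [481, 119, 11, 33])
blue (np.int32(774), [326.3, 215.5], [304, 193, 47, 45])
tray z24 ((504.0221252441406, -204.16799926757812), (67.5501708984375, 123.74954986572266), 45.44609832763672)
blue (np.int32(2002), [28.5, 314.5], [0, 293, 65, 47])
red top (np.int32(1736), [503.1, 169.6], [493, 115, 19, 105])
red top (np.int32(17), [126.4, 159.9], [125, 158, 4, 5])
red top (np.int32(34), [348.8, 198.6], [344, 196, 10, 6])
red top (np.int32(15), [338.9, 210.7], [337, 209, 5, 4])
red top (np.int32(516), [148.9, 258.9], [138, 235, 22, 48])
red scene (np.int32(567), [82.6, 23.9], [67, 0, 30, 53])
red scene (np.int32(479), [102.4, 24.7], [90, 0, 24, 50])
red scene (np.int32(251), [211.0, 17.6], [207, 0, 9, 37])
red scene (np.int32(89), [473.1, 1.6], [463, 0, 27, 6])
red scene (np.int32(562), [424.5, 32.3], [405, 8, 51, 63])
red scene (np.int32(326), [214.9, 54.3], [203, 41, 20, 37])
red scene (np.int32(244), [90.6, 83.3], [79, 60, 23, 49])
red scene (np.int32(284), [377.0, 74.3], [364, 65, 31, 28])
red scene (np.int32(423), [78.7, 90.4], [66, 70, 25, 43])
red scene (np.int32(210), [296.1, 143.2], [286, 131, 21, 25])
red scene (np.int32(11), [366.7, 183.8], [365, 183, 5, 3])
red scene (np.int32(93), [175.2, 200.6], [172, 192, 7, 19])
red scene (np.int32(84), [170.6, 211.7], [166, 204, 10, 17])
red scene (np.int32(1669), [6.8, 301.1], [0, 239, 16, 122])
housing (np.int32(559), [189.2, 199.5], [171, 180, 37, 40]) ((538.3466796875, 187.8486785888672), (96.39408111572266, 80.66194915771484), 27.356830596923828)
```

View pics/crop1.png

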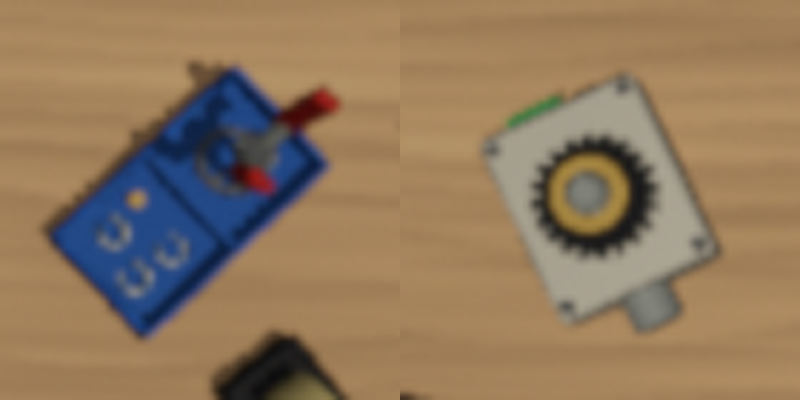

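The crop shows red handles over a grey ring in the tray's right half (crop 325,100 and 255,180), so the choice is confirmed. The drive has a brass washer round a steel stub at crop (588,192). Next I'll move towards the drive and look at it with the wrist camera on the way.

```bash
cat >> h.py <<'E'
from scipy.spatial.transform import Rotation as Ro
def pose():
    s=r.sense(); return np.array(s['eef_pos']),Ro.from_euler('xyz',s['tcp_rot'])
def to(p,yaw,base=None):
    """row values for tool pointing down at p (mm), yaw in degrees"""
    p0,R0=base or pose(); T=Ro.from_euler('xyz',[np.pi,0,np.radians(yaw)])
    print('row',np.round(np.r_[R0.inv().apply(np.array(p,float)-p0)/200,(R0.inv()*T).as_rotvec()/np.pi],4).tolist())
def wray(uv,P):
    i=r.camera_info('wrist');K=np.array(i['K']);M=np.array(i['mount'])
    x=(np.array(uv,float)-K[:2,2])/K[0,0]; th=np.hypot(*x); d=np.r_[x/max(th,1e-9)*np.sin(th),np.cos(th)]
    p,R=P; return p+R.apply(M[:3,3]),R.apply(M[:3,:3]@d)
def wonz(uv,P,z):
    c,d=wray(uv,P); return c+d*(z-c[2])/d[2]
def wproj(X,P):
    i=r.camera_info('wrist');K=np.array(i['K']);M=np.array(i['mount']);p,R=P
    q=M[:3,:3].T@(R.inv().apply(np.array(X,float)-p)-M[:3,3]); th=np.arctan2(np.hypot(q[0],q[1]),q[2])
    return K[:2,2]+K[0,0]*th*q[:2]/np.hypot(q[0],q[1])
E
python3 - <<'E'
from h import *
# drive, refined by stub top: pixel crop (588-400,192)->top
print('drive by stub z72', onz('top',(155+188*70/400-.5,165+192*70/400-.5),72), 'pliers ring?',onz('top',(295+225*.175,180+155*.175),4))
print('handle tips z150',onz('top',(295+325*.175,180+98*.175),148),onz('top',(295+260*.175,180+182*.175),148))
# look pose: object 40 mm at tool +x ; yaw 110 at drive
y=np.radians(110); to(np.array([538,188,230])-40*np.array([np.cos(y),np.sin(y),0]),110)
E
```

```text
drive by stub z72 [538.41746477 186.55210875  72.        ] pliers ring? [ 527.24850359 -228.2034972     4.        ]
handle tips z150 [ 543.69672479 -244.37710635  148.        ] [ 505.72103172 -215.33783392  148.        ]
row [-2.2411, -1.3475, -0.1092, -0.0004, 0.0002, 0.2604]
```

```bash
python3 -m inch '[[[-0.16,-0.1,-0.03,0,0,0],[-0.35,-0.21,-0.06,0,0,0],[-0.53,-0.32,-0.09,0,0,0],[-0.71,-0.43,-0.1,0,0,0],[-0.89,-0.54,-0.11,0,0,0],[-1,-0.6,-0.11,0,0,0]]]' && python3 -m inch '[[[-0.18,-0.11,0,0,0,0.03],[-0.36,-0.22,0,0,0,0.06],[-0.54,-0.32,0,0,0,0.1],[-0.72,-0.43,0,0,0,0.13],[-0.9,-0.54,0,0,0,0.17],[-1,-0.6,0,0,0,0.2],[-1,-0.6,0,0,0,0.23],[-1,-0.6,0,0,0,0.26]]]'
python3 - <<'E'
from h import *
y=np.radians(110); to(np.array([538,188,230])-40*np.array([np.cos(y),np.sin(y),0]),110)
E
```

```text
clock: 0.6
eef_pos: [383.5, 383.1, 230.7]
tcp_rot: [-3.141, 0.001, 2.737]
contact_force: [0.1, 0.7, -0.2]
opening: 1.0
grasp_force: 0.0
clock: 1.27
eef_pos: [519.8, 195.1, 230.1]
tcp_rot: [-3.141, 0.0, 1.913]
contact_force: [-0.8, 0.5, 0.3]
opening: 0.999
grasp_force: 0.0
row [-0.2638, 0.0752, 0.0003, -0.0002, 0.0, -0.0021]
```

```bash
python3 -m inch '[[[-0.13,0.04,0.2,0,0,0],[-0.26,0.075,0.4,0,0,0],[-0.26,0.075,0.4,0,0,0],[-0.26,0.075,0.4,0,0,0],[-0.26,0.075,0.4,0,0,0]]]'
python3 - <<'E'
from h import *
P=pose(); f=r.grab_frame('wrist')[:,:,::-1].copy(); cv2.imwrite('pics/w1.png',f)
print(P[0],P[1].as_euler('xyz'),'expect stub',wproj([538.4,187,72],P))
hs=cv2.cvtColor(f,cv2.COLOR_BGR2HSV);H,S,V=cv2.split(hs)
m=(H>15)&(H<30)&(S>110)&(V>60)
for q in blobs(m,150): print(q[:3])
E
```

```text
clock: 1.68
eef_pos: [550.7, 153.2, 150.4]
tcp_rot: [-3.14, -0.001, 1.92]
contact_force: [0.7, 0.2, 0.6]
opening: 1.002
grasp_force: 0.0
[550.65817444 153.20400542 150.42638828] [-3.14005109e+00 -5.38265414e-04  1.91972057e+00] expect stub [258.0643854  156.41224798]
(np.int32(5124), [279.8, 29.6], [175, 0, 234, 78])
(np.int32(64751), [226.2, 200.8], [0, 0, 512, 375])
(np.int32(527), [319.8, 98.3], [298, 78, 40, 67])
(np.int32(1015), [258.6, 150.8], [237, 130, 44, 43])
(np.int32(381), [110.2, 351.5], [96, 338, 29, 42])
(np.int32(322), [394.8, 351.6], [380, 338, 31, 33])
```

View pics/w1.png

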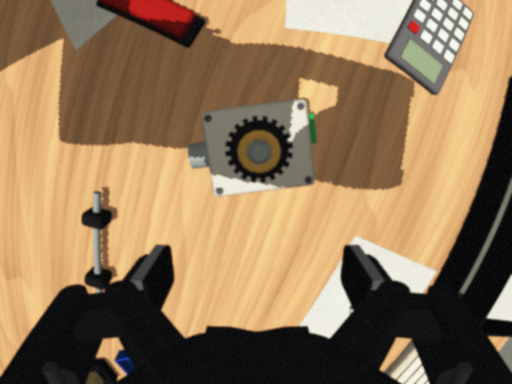

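The wrist view shows the brass washer at (258.6,150.8), with the stub at about (259,152). I'll fit the ellipses, then go to the pliers.

Run:
```python
from h import *
P=pose(); f=cv2.imread('pics/w1.png')
hs=cv2.cvtColor(f,cv2.COLOR_BGR2HSV);H,S,V=cv2.split(hs)
m=(H>15)&(H<30)&(S>110)&(V>60); m[:120]=0;m[185:]=0;m[:,:230]=0;m[:,290:]=0
c,h=cv2.findContours(m.astype(np.uint8),cv2.RETR_CCOMP,cv2.CHAIN_APPROX_NONE)
for k in c:
    if len(k)>25:
        e=cv2.fitEllipse(k); print(np.round(e[0]+e[1],1), 'z62',wonz(e[0],P,62),'z72',wonz(e[0],P,72))
# approach view of the pliers: 60 mm in front along tool +x, z 230, yaw 45.4
y=np.radians(45.4); d=np.array([np.cos(y),np.sin(y),0]); to(np.array([525.5,-226,260])-55*d,45.4)
```

```text
[258.7 151.   42.6  43.2] z62 [538.53704028 190.81665142  62.        ] z72 [538.04287745 191.97769513  72.        ]
[258.7 151.3  25.8  26. ] z62 [538.68416714 190.56021979  62.        ] z72 [538.18425404 191.73128581  72.        ]
row [-1.8576, -1.0198, -0.544, 0.0001, -0.0002, 0.3591]
```

```bash
python3 -m inch '[[[-0.1,-0.05,-0.15,0,0,0],[-0.25,-0.13,-0.25,0,0,0],[-0.4,-0.22,-0.35,0,0,0],[-0.57,-0.31,-0.45,0,0,0],[-0.74,-0.41,-0.54,0,0,0],[-0.91,-0.5,-0.54,0,0,0],[-0.93,-0.51,-0.54,0,0,0.03]]]' && python3 -m inch '[[[-0.18,-0.06,0,0,0,0.03],[-0.36,-0.12,0,0,0,0.07],[-0.54,-0.2,0,0,0,0.1],[-0.72,-0.3,0,0,0,0.14],[-0.87,-0.4,0,0,0,0.18],[-0.94,-0.45,0,0,0,0.22],[-0.96,-0.45,0,0,0,0.26],[-0.96,-0.45,0,0,0,0.3]]]'
python3 - <<'E'
from h import *
y=np.radians(45.4); d=np.array([np.cos(y),np.sin(y),0]); to(np.array([525.5,-226,260])-55*d,45.4)
E
```

```text
clock: 2.32
eef_pos: [519.4, -60.7, 262.5]
tcp_rot: [3.137, 0.004, 1.829]
contact_force: [-0.2, 1.0, -0.3]
opening: 1.002
grasp_force: 0.0
clock: 2.98
eef_pos: [481.1, -266.0, 260.8]
tcp_rot: [3.138, -0.001, 0.88]
contact_force: [0.9, 0.7, 0.0]
opening: 1.0
grasp_force: 0.0
row [0.0216, 0.0195, 0.0042, 0.001, -0.0003, 0.0279]
```

```bash
python3 -m inch '[[[0.02,0.02,0,0,0,0.028],[0.02,0.02,0,0,0,0.028],[0.02,0.02,0,0,0,0.028]]]'
python3 - <<'E'
from h import *
P=pose(); f=r.grab_frame('wrist')[:,:,::-1].copy(); cv2.imwrite('pics/w2.png',f)
print(P[0],P[1].as_euler('xyz'))
hs=cv2.cvtColor(f,cv2.COLOR_BGR2HSV);H,S,V=cv2.split(hs)
m=((H<8)|(H>172))&(S>130)&(V>50)
for q in blobs(m,30): print(q[:3])
for z,n in ((150,'grip top'),(1.5+4,'ring')): print(n,wproj([525.5,-226,z],P))
E
```

```text
clock: 3.23
eef_pos: [487.0, -263.9, 260.2]
tcp_rot: [3.139, -0.001, 0.804]
contact_force: [0.1, -0.2, -0.5]
opening: 0.999
grasp_force: 0.0
[ 486.99659092 -263.87343924  260.16647132] [ 3.13933465e+00 -7.95150056e-04  8.03779898e-01]
(np.int32(178), [279.8, 129.1], [271, 124, 17, 13])
(np.int32(160), [238.3, 132.8], [231, 127, 16, 14])
(np.int32(2093), [496.9, 316.3], [470, 270, 42, 90])
grip top [259.0204942  131.34737587]
ring [258.00369453 125.39320168]
```

View pics/w2.png

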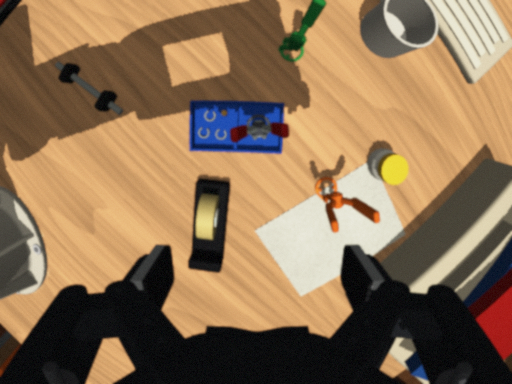

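The two red handle tops are at (279.8,129.1) and (238.3,132.8), seen almost from straight above, in the tray's right half. Green and orange stand clear of it.

Run:
```python
from h import *
P=pose()
a,b=[wonz(u,P,145) for u in ((279.8,129.1),(238.3,132.8))]
c=(a+b)/2; v=b-a; ang=np.degrees(np.arctan2(v[1],v[0])); print(a,b,c,np.linalg.norm(v),ang,'yaw',ang-90)
yaw=ang-90
if yaw>90: yaw-=180
f=cv2.imread('pics/w2.png');H,S,V=cv2.split(cv2.cvtColor(f,cv2.COLOR_BGR2HSV))
m=((H>105)&(H<128)&(S>130)&(V>50));m[:90]=0;m[165:]=0;m[:,:180]=0;m[:,300:]=0
k=np.argwhere(m)[:,::-1];rc=cv2.minAreaRect(np.array([wonz(u,P,24)[:2] for u in k],np.float32));print('tray',rc)
T=c.copy(); T[2]=200; to(T,yaw)
```

```text
[ 540.61696122 -238.17777501  145.        ] [ 510.054283   -213.61553184  145.        ] [ 525.33562211 -225.89665343  145.        ] 39.20945153168861 141.21227770493027 yaw 51.21227770493027Traceback (most recent call last):
  File "<stdin>", line 9, in <module>
  File "h.py", line 29, in wonz
    c,d=wray(uv,P); return c+d*(z-c[2])/d[2]
        ~~~~^^^^^^
  File "h.py", line 25, in wray
    i=r.camera_info('wrist');K=np.array(i['K']);M=np.array(i['mount'])
ValueError: time passes only in moves, steps and waits
```

Run:
```python
from h import *
to([525.3,-225.9,190],51.2)
```

```text
row [0.2705, 0.0065, 0.3491, 0.0005, -0.0001, -0.0285]
```

```bash
python3 -m inch '[[[0.14,0.003,0.05,0,0,-0.014],[0.27,0.0065,0.15,0,0,-0.028],[0.27,0.0065,0.3,0,0,-0.028],[0.27,0.0065,0.35,0,0,-0.028],[0.27,0.0065,0.35,0,0,-0.028]]]'
python3 - <<'E'
from h import *
P=pose(); f=r.grab_frame('wrist')[:,:,::-1].copy(); cv2.imwrite('pics/w3.png',f)
H,S,V=cv2.split(cv2.cvtColor(f,cv2.COLOR_BGR2HSV))
m=((H<8)|(H>172))&(S>130)&(V>50)
for q in blobs(m,30): print(q[:3])
to([525.3,-225.9,108],51.2)
E
```

```text
clock: 3.7
eef_pos: [522.9, -225.5, 186.2]
tcp_rot: [-3.137, 0.002, 0.89]
contact_force: [-0.7, -0.4, -0.1]
opening: 1.0
grasp_force: 0.0
(np.int32(410), [234.8, 204.2], [224, 187, 23, 35])
(np.int32(432), [287.9, 204.0], [276, 187, 24, 35])
(np.int32(89), [508.8, 360.4], [504, 352, 8, 21])
(np.int32(36), [2.3, 366.5], [0, 362, 7, 11])
row [0.0064, 0.0057, 0.4002, -0.0008, 0.0003, -0.0014]
```

View pics/w3.png

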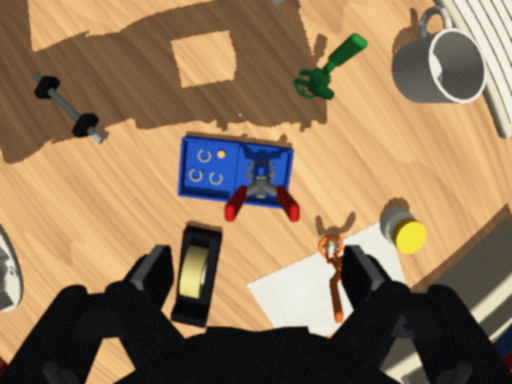

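Wrist view from above: the handles sit symmetrically and level at (234.8,204) and (287.9,204), with the tips at about row 215, and the fingers are centred at about column 258.

Run:
```python
from h import *
P=pose()
for uv,z in (((261.3,213),154),((261.3,204.1),124),((261.3,190),94)):
    q=wonz(uv,P,z); print(z,q, P[1].inv().apply(q-P[0]))
```

```text
154 [ 525.99009202 -226.96340838  154.        ] [ 0.85721252  2.23052376 34.03378244]
124 [ 524.53021326 -229.36354871  124.        ] [-1.89974798  2.68102364 64.03525138]
94 [ 527.29244111 -226.53005461   94.        ] [ 2.06762892  3.11241895 94.03079121]
```

```bash
python3 -m inch '[[[0.003,0.01,0.12,0,0,0],[0.003,0.01,0.25,0,0,0],[0.003,0.01,0.35,0,0,0],[0.003,0.01,0.4,0,0,0],[0.003,0.01,0.4,0,0,0],[0.003,0.01,0.4,0,0,0]]]'
python3 - <<'E'
from h import *
P=pose(); f=r.grab_frame('wrist')[:,:,::-1].copy()
H,S,V=cv2.split(cv2.cvtColor(f,cv2.COLOR_BGR2HSV))
m=((H<8)|(H>172))&(S>130)&(V>50)
for q in blobs(m,30): print(q[:3])
to([525.3,-225.9,110],51.2); print(P[0])
for uv,z in (((261,294),154),):
    q=wonz(uv,P,z); print(z,q, P[1].inv().apply(q-P[0]))
cv2.imwrite('pics/w4.png',f)
E
```

```text
clock: 4.25
eef_pos: [527.2, -228.1, 109.7]
tcp_rot: [3.141, -0.0, 0.887]
contact_force: [0.2, -0.6, -0.5]
opening: 1.001
grasp_force: 0.0
(np.int32(1130), [214.8, 247.9], [197, 215, 38, 65])
(np.int32(1065), [292.4, 246.9], [275, 215, 35, 63])
row [0.0015, -0.0161, 0.0009, 0.0006, -0.0002, -0.002]
[ 527.15304636 -228.08732181  109.73008605]
154 [ 518.89501961 -239.82557335  154.        ] [-14.30707964   1.05237514 -44.27196421]
```

View pics/w4.png

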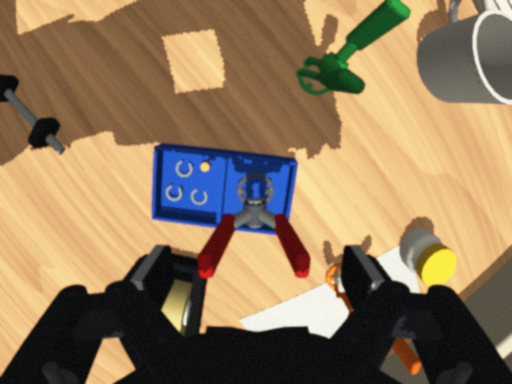

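Run:
```python
from h import *
P=pose()
for uv,z in (((254,269),154),((253.6,247.5),124),((253.6,222),92),((255,190),5.5)):
    q=wonz(uv,P,z); print(z,q, P[1].inv().apply(q-P[0]))
```

```text
154 [ 525.63054123 -226.77690104  154.        ] [ -0.15711319  -2.31453636 -43.82563115]
124 [ 523.32295217 -228.92885876  124.        ] [ -3.29868866  -2.80554798 -13.82820959]
92 [ 525.25876071 -226.18389608   92.        ] [ 0.03531945 -3.10206838 18.17301914]
5.5 [ 525.2932043  -227.12841833    5.5       ] [ -0.72092459  -2.65309674 104.67371179]
```

```bash
python3 -m inch '[[[-0.002,-0.012,0,0,0,0],[-0.002,-0.012,0,0,0,0],[-0.002,-0.012,0,0,0,0],[-0.002,-0.012,0,0,0,0]]]' && python3 -m inch '[[[0,0,0,0,0,0],[0,0,0,0,0,0],[0,0,0,0,0,0],[0,0,0,0,0,0],[0,0,0,0,0,0],[0,0,0,0,0,0],[0,0,0,0,0,0],[0,0,0,0,0,0]]]' -1 45; python3 -m inch '[[[0,0,0,0,0,0],[0,0,0,0,0,0],[0,0,0,0,0,0],[0,0,0,0,0,0]]]'
```

```text
clock: 4.63
eef_pos: [524.9, -226.4, 109.2]
tcp_rot: [3.141, -0.0, 0.888]
contact_force: [0.6, -0.2, 0.7]
opening: 1.001
grasp_force: 0.0
clock: 5.3
eef_pos: [526.5, -227.5, 110.6]
tcp_rot: [3.137, -0.001, 0.888]
contact_force: [-1.0, -1.8, 15.3]
opening: 0.371
grasp_force: 44.6
clock: 5.63
eef_pos: [526.5, -227.5, 110.6]
tcp_rot: [3.137, -0.001, 0.888]
contact_force: [-0.6, -0.7, 14.8]
opening: 0.375
grasp_force: 44.6
```

```bash
python3 -m inch '[[[0,0,-0.03,0,0,0],[0,0,-0.08,0,0,0],[0,0,-0.18,0,0,0],[0,0,-0.32,0,0,0],[0,0,-0.5,0,0,0],[0,0,-0.65,0,0,0],[0,0,-0.65,0,0,0],[0,0,-0.65,0,0,0]]]' -1 60
python3 - <<'E'
from h import *
P=pose();print(P[0]); f=r.grab_frame('wrist')[:,:,::-1].copy();cv2.imwrite('pics/w5.png',f)
y=np.radians(110); to([538.3,189,240],80)
g=r.grab_frame('scene')[:,:,::-1]; cv2.imwrite('pics/w5b.png',np.hstack([cv2.resize(f[130:330,160:360],(400,400)),cv2.resize(g[110:260,110:260],(400,400))]))
E
```

```text
clock: 6.3
eef_pos: [525.3, -226.5, 240.4]
tcp_rot: [3.138, -0.001, 0.888]
contact_force: [-0.3, 0.7, -3.2]
opening: 0.35
grasp_force: 60.9
[ 525.34795977 -226.5343222   240.36386358]
row [1.6538, -1.2556, -0.0073, 0.0, -0.0, -0.1619]
```

View pics/w5b.png

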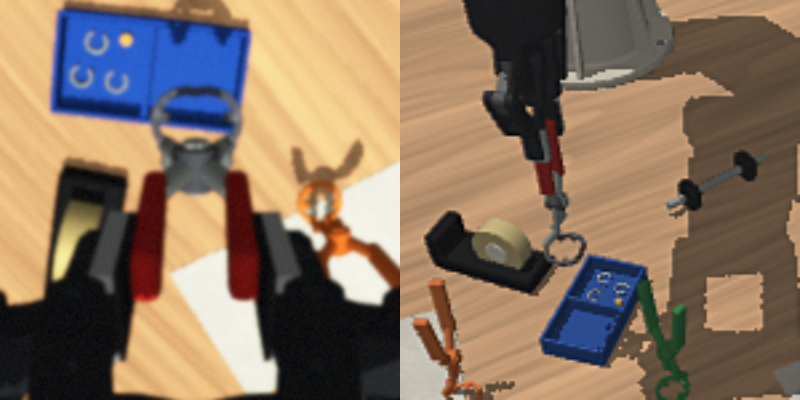

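The handles are parallel and the ring is spread, well clear of the tray. I'll carry it over to the drive at the same yaw.

```bash
python3 -m inch '[[[0.08,-0.06,-0.05,0,0,0],[0.2,-0.15,-0.1,0,0,0],[0.34,-0.26,-0.1,0,0,0],[0.48,-0.36,-0.1,0,0,0],[0.62,-0.47,-0.1,0,0,0],[0.74,-0.56,-0.1,0,0,0],[0.8,-0.61,-0.1,0,0,0],[0.83,-0.63,-0.1,0,0,0]]]' && python3 -m inch '[[[0.08,-0.06,0,0,0,0],[0.2,-0.15,0,0,0,0],[0.34,-0.26,0,0,0,0],[0.48,-0.36,0,0,0,0],[0.62,-0.47,0,0,0,0],[0.74,-0.56,0,0,0,0],[0.8,-0.61,0,0,0,0],[0.83,-0.63,0,0,0,0]]]' && python3 -m inch '[[[0,0,0.15,0,0,0],[0,0,0.2,0,0,0],[0,0,0.2,0,0,0],[0,0,0.2,0,0,0]]]'
python3 - <<'E'
from h import *
P=pose();print(P[0]); to([538.3,189,200],50.9)
f=r.grab_frame('wrist')[:,:,::-1].copy();t=r.grab_frame('top')[:,:,::-1].copy(); s=r.grab_frame('scene')[:,:,::-1].copy()
for n,i in (('w6',f),('t6',t),('s6',s)): cv2.imwrite(f'pics/{n}.png',i)
print('ring px',wproj(P[0]+[0,0,-105],P),proj('scene',P[0]+[0,0,-105]))
u=wproj([538.5,189,72],P).astype(int);v=proj('scene',P[0]+[0,0,-110]).astype(int);print(u,v)
k=np.hstack([cv2.resize(f[u[1]-75:u[1]+75,u[0]-65:u[0]+65],(520,600),interpolation=cv2.INTER_CUBIC),cv2.resize(s[v[1]-50:v[1]+50,v[0]-22:v[0]+22],(264,600),interpolation=cv2.INTER_CUBIC)])
cv2.imwrite('pics/c6.png',k)
E
```

```text
clock: 7.07
eef_pos: [530.3, -15.6, 256.5]
tcp_rot: [-3.138, 0.002, 0.89]
contact_force: [-1.3, 0.6, -1.5]
opening: 0.354
grasp_force: 60.9
clock: 7.73
eef_pos: [538.1, 191.8, 257.0]
tcp_rot: [-3.14, 0.002, 0.889]
contact_force: [0.2, -0.2, -2.5]
opening: 0.35
grasp_force: 60.9
clock: 8.07
eef_pos: [538.1, 189.0, 217.6]
tcp_rot: [-3.14, 0.003, 0.887]
contact_force: [0.1, 0.3, -1.0]
opening: 0.351
grasp_force: 60.9
[538.1463644  188.98638258 217.64009484]
row [0.0008, 0.0007, 0.0882, -0.0004, 0.0008, -0.0006]
ring px [257.95446148 188.8876046 ] [303.07696541 161.61753997]
[258 179] [302 162]
```

View pics/c6.png

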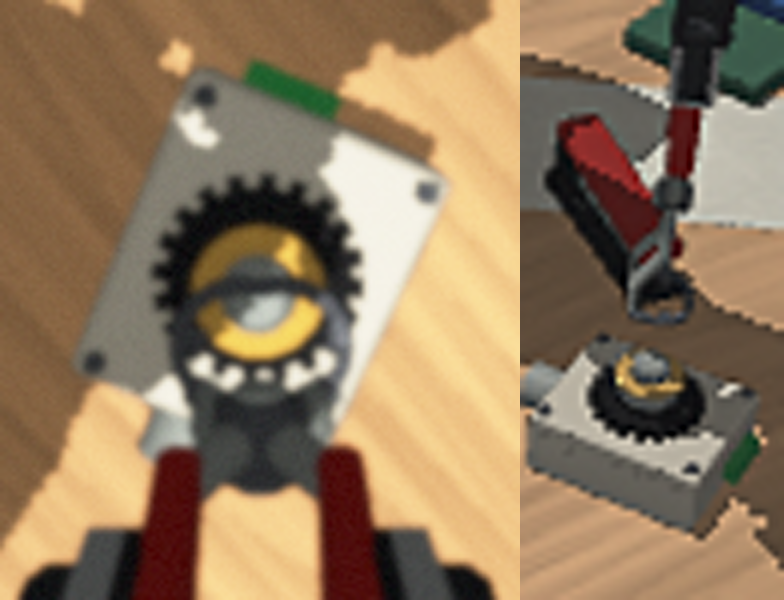

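Wrist crop: the spread ring (crop columns 170–350) is centred over the washer and stub at crop (261,290) sideways. The scene crop shows it hanging level above the stub. Next I'll get the fine numbers.

Run:
```python
from h import *
P=pose(); f=cv2.imread('pics/w6.png')
H,S,V=cv2.split(cv2.cvtColor(f,cv2.COLOR_BGR2HSV))
m=(H>15)&(H<30)&(S>110)&(V>60)
m[:155]=0;m[200:]=0;m[:,:236]=0;m[:,282:]=0
b=[q for q in blobs(m,20)]
for q in b: print(q[:3])
k=cv2.convexHull(np.vstack([np.argwhere(q[3])[:,::-1] for q in b]).astype(np.int32))
e=cv2.fitEllipse(k);print(e)
for z in (62,): q=wonz(e[0],P,z); print(q,P[1].inv().apply(q-P[0]))
# ring outer extents, dark grey pixels row by row
L=[]
for v in (180,184,188,192,196): print(v,f[v,228:290].max(1).tolist())
```

```text
(np.int32(302), [257.1, 167.1], [241, 160, 34, 17])
(np.int32(275), [257.9, 186.9], [242, 178, 32, 17])
((257.37066650390625, 176.7825927734375), (34.04595947265625, 35.0044059753418), 178.74388122558594)
[539.81874062 190.57629807  62.        ] [  0.63293021  -0.30707276 157.53881521]
180 [128, 130, 114, 92, 59, 34, 39, 35, 22, 22, 28, 40, 39, 48, 50, 65, 78, 96, 108, 111, 98, 83, 77, 87, 93, 92, 100, 122, 150, 182, 201, 209, 208, 206, 202, 180, 165, 155, 191, 227, 240, 235, 213, 186, 165, 133, 113, 110, 106, 85, 66, 81, 141, 205, 234, 240, 244, 245, 245, 245, 245, 241]
184 [130, 128, 128, 126, 124, 112, 92, 73, 51, 43, 48, 45, 41, 48, 77, 103, 120, 126, 128, 130, 144, 163, 167, 153, 132, 147, 175, 192, 199, 201, 198, 197, 190, 178, 177, 197, 224, 239, 245, 247, 246, 246, 242, 229, 175, 107, 71, 87, 111, 129, 123, 111, 99, 146, 211, 238, 245, 245, 245, 241, 233, 226]
188 [129, 127, 127, 130, 127, 121, 103, 80, 57, 48, 42, 44, 42, 43, 46, 46, 60, 86, 143, 198, 231, 241, 245, 246, 245, 245, 243, 241, 241, 239, 239, 241, 244, 245, 246, 246, 246, 246, 244, 238, 220, 170, 117, 64, 47, 49, 60, 91, 114, 136, 148, 148, 168, 218, 240, 245, 246, 243, 235, 227, 224, 230]
192 [124, 125, 127, 126, 128, 127, 116, 83, 59, 46, 44, 40, 45, 59, 91, 128, 138, 109, 74, 61, 74, 102, 135, 168, 194, 216, 229, 232, 231, 233, 231, 231, 226, 211, 192, 169, 137, 106, 80, 59, 42, 43, 66, 127, 193, 223, 222, 190, 156, 119, 107, 120, 154, 214, 238, 242, 237, 228, 226, 233, 238, 239]
196 [129, 128, 128, 129, 129, 131, 128, 109, 85, 59, 53, 68, 127, 194, 230, 239, 235, 205, 138, 83, 90, 148, 199, 213, 190, 142, 79, 49, 65, 110, 143, 144, 120, 76, 53, 78, 145, 208, 232, 232, 208, 175, 169, 189, 218, 230, 227, 197, 147, 119, 119, 147, 197, 231, 236, 230, 232, 240, 244, 246, 245, 243]
```

Run:
```python
from h import *
P=pose(); print(P[0],P[1].as_euler('xyz'))
for uv,z in (((257.85,188),112.6),((257.37,176.8),62)):
  q=wonz(uv,P,z); print(q,P[1].inv().apply(q-P[0]))
print(r.camera_info('wrist')['mount'])
f=cv2.imread('pics/w6.png').max(2); print(f[160:215,258].tolist()); print(f[160:215,246].tolist())
# expected rows of points on tool axis in ring plane
for dx in (-17,-13,0,13,17): print(dx,wproj(P[0]+P[1].apply([dx,0,105]),P))
```

```text
[539.45593532 189.83196403 219.53820975] [ 3.14084499e+00 -1.09935504e-03  8.86626951e-01]
[540.03062813 190.34614124 112.6       ] [6.44118035e-01 4.04257014e-02 1.06939043e+02]
[539.80561822 190.56140001  62.        ] [  0.61309131  -0.30782586 157.53879284]
[[-9.33240403e-04 -9.60343464e-01 -2.78818149e-01  7.03821132e+01]
 [ 9.99999431e-01 -1.04050181e-03  2.36710691e-04 -9.56506017e-01]
 [-5.17434352e-04 -2.78817769e-01  9.60343888e-01 -1.66384287e+02]
 [ 0.00000000e+00  0.00000000e+00  0.00000000e+00  1.00000000e+00]]
[89, 119, 129, 133, 132, 128, 123, 108, 87, 78, 88, 86, 78, 67, 52, 51, 52, 95, 151, 186, 201, 206, 203, 204, 198, 184, 183, 218, 239, 245, 246, 245, 231, 174, 94, 80, 143, 188, 167, 109, 78, 71, 84, 87, 77, 58, 48, 43, 47, 46, 44, 48, 46, 48, 43]
[15, 19, 23, 47, 78, 101, 119, 125, 129, 128, 126, 126, 125, 109, 80, 57, 47, 46, 61, 88, 108, 124, 125, 126, 128, 129, 126, 129, 143, 136, 103, 69, 74, 117, 137, 132, 138, 164, 175, 154, 108, 76, 63, 56, 52, 49, 51, 52, 49, 52, 53, 60, 61, 67, 69]
-17 [257.81572128 206.34028814]
-13 [257.81567688 202.35279414]
0 [257.81473118 189.17028083]
13 [257.81249236 175.67767986]
17 [257.81153105 171.47071086]
```

```bash
python3 -m inch '[[[0.007,-0.0017,0.05,0,0,0],[0.007,-0.0017,0.1,0,0,0],[0.007,-0.0017,0.15,0,0,0],[0.007,-0.0017,0.18,0,0,0],[0.007,-0.0017,0.19,0,0,0],[0.007,-0.0017,0.19,0,0,0],[0.007,-0.0017,0.19,0,0,0],[0.007,-0.0017,0.19,0,0,0]]]'
python3 - <<'E'
from h import *
P=pose();print(P[0]); f=r.grab_frame('wrist')[:,:,::-1].copy();cv2.imwrite('pics/w7.png',f)
print(wproj(P[0]+P[1].apply([0,0,105]),P)); print(pose()[0], r.sense()['contact_force'])
cv2.imwrite('pics/c7.png',cv2.resize(f[140:240,205:310],(735,600)[:2] if 0 else (630,600),interpolation=cv2.INTER_CUBIC))
E
```

```text
clock: 8.88
eef_pos: [539.6, 191.8, 180.8]
tcp_rot: [3.141, -0.0, 0.888]
contact_force: [-0.8, 0.2, -1.2]
opening: 0.353
grasp_force: 60.9
[539.64933219 191.75789626 180.81581729]
[257.81567372 189.17088708]
[539.67882529 191.7455221  180.91760213] [ 0.27061398 -0.38960796 -0.88458885]
```

View pics/c7.png

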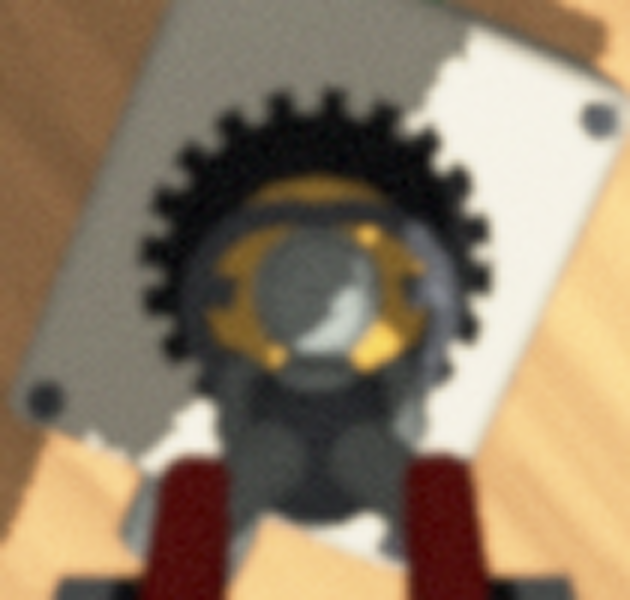

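Close crop: the teeth tips at (235,290) and (400,288) straddle the stub, which is centred at about (318,288). That's well centred, so I'll lower it.

```bash
python3 -m inch '[[[0,0,0.01,0,0,0],[0,0,0.02,0,0,0],[0,0,0.03,0,0,0],[0,0,0.04,0,0,0],[0,0,0.045,0,0,0],[0,0,0.045,0,0,0],[0,0,0.045,0,0,0]]]' && python3 -m inch '[[[0,0,0.005,0,0,0],[0,0,0.01,0,0,0],[0,0,0.015,0,0,0],[0,0,0.015,0,0,0],[0,0,0.015,0,0,0]]]'
```

```text
clock: 9.52
eef_pos: [539.3, 191.6, 171.4]
tcp_rot: [-3.141, 0.0, 0.888]
contact_force: [-0.4, -0.6, -1.9]
opening: 0.357
grasp_force: 60.9
clock: 9.93
eef_pos: [539.5, 191.7, 168.7]
tcp_rot: [3.141, -0.0, 0.888]
contact_force: [-1.0, -0.2, 1.1]
opening: 0.353
grasp_force: 61.2
```

```bash
python3 -m inch '[[[0,0,0.005,0,0,0],[0,0,0.01,0,0,0],[0,0,0.015,0,0,0],[0,0,0.018,0,0,0],[0,0,0.018,0,0,0],[0,0,0.018,0,0,0],[0,0,0.018,0,0,0]]]'
python3 - <<'E'
from h import *
for k in range(4):
    f=r.grab_frame('wrist')[:,:,::-1]; s=r.sense(); print(s['eef_pos'],s['contact_force'])
cv2.imwrite('pics/c8.png',cv2.resize(f[140:240,205:310],(630,600),interpolation=cv2.INTER_CUBIC))
E
```

```text
clock: 10.52
eef_pos: [539.5, 191.6, 165.0]
tcp_rot: [3.141, -0.0, 0.888]
contact_force: [0.4, -0.1, 4.5]
opening: 0.358
grasp_force: 61.5
[539.52100971 191.66493305 165.05198333] [-0.06162736 -0.96258814  4.4601144 ]
[539.46220386 191.63843444 164.99566837] [-0.24113785 -0.98227891  3.70097516]
[539.47573166 191.61771095 164.99405386] [-0.77175118 -1.34725393  4.97609715]
[539.47962214 191.60596291 164.98261509] [ 0.65181715 -0.824574    4.23736426]
```

View pics/c8.png

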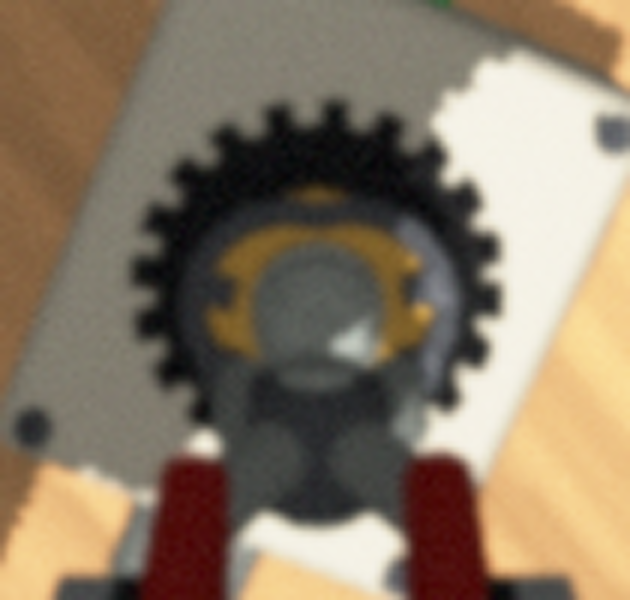

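Final view: the ring lies on the washer round the stub. The stub top at (318,310) matches the ring centre once its 12 mm of height is allowed for. The net push is about 6 N, so the washer is down about 4 mm. Handing in.

```bash
python3 -c "
from rig import r
print(r.sign_off())"
```

```text
the job is handed in; nothing more can be done
None
```

I handed the job in with the pliers still held squeezed, the spread ring centred round the stub and the washer pressed down about 4 mm under roughly 6 N (estimated from the wrist force); the hand-in returned no verdict.

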